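Lock the board in its stand and hold a spring clip gaping over the card's edge

ROBOT

A 6-joint arm with a two-finger parallel gripper is mounted at the origin on the work surface. World frame = base frame: x ahead of the robot, y to its left, z up, the work surface at z = 0. Lengths are in m, angles in degrees, forces in N, time in s.
With the tool pointing down it reaches from about 0.25 to 0.8 m from the base axis. Payload 8.5 kg.
Tool frame: the origin (TCP) lies midway between the tips of the shut fingers; the grasp point (between the pads) lies ctrl.tcp_to_grasp behind it (ctrl.tcp_to_grasp is the distance from the TCP to the grasp point, in m); z points along the fingers, y is the line along which they close (so a half turn about z gives the same grasp; the last joint's range is limited). The gripper opens to 85 mm and grips with 20 to 120 N. Pads are 22 mm wide; open, the fingers measure 114 mm over their backs; the gripper's body (76 mm by 85 mm) begins 54 mm behind the grasp point. The pads swing forward as they close: fully open they stand 13 mm farther back than shut.
Start: joints at [73.167, 13.648, -0.773, 75.585, 0, 90], TCP at [0.152, 0.502, 0.231] pointing down, gripper open.
Joint ranges: [-152.45, 152.45], [-59.26, 108.67], [-65.41, 83.53], [-104.44, 129.93], [-82.83, 76.93], [-180, 180]. Speed limits (degrees/s): [127.2, 127.2, 159.86, 180, 180, 180].

INTERFACE

Orientations are given as a 3x3 rotation matrix whose columns are the frame's x, y, z axes.
In Python, from station import ctrl, cams gives the robot as it stands.
- The arm moves only by the shell command python3 -m jog 'ROWS' [FORCE]. ROWS is JSON, a list of rows, each a list of 7 numbers: the gripper's target within -1 to 1 (shut at 1, half-way at 0, fully open at -1), then the shift along the world's x, y, z as a fraction of full scale, then the turn, a rotation vector about the world's x, y, z as a fraction of full scale. A call has 1 to 8 rows; each row shifts and turns the commanded pose from where the row before left it; what a row does not reach is not made up. Full scale, the value 1, is 0.1 m for a shift and 60 degrees for a turn. A row lasts 1/12 s, in which the tool goes at most 41.7 mm and 7.16 degrees, less where a joint would pass 70% of its speed; a pose out of reach is approached as far as the arm can. A call with a number of a shift or a turn outside -1 to 1 is refused whole. A call with a gripper value outside its range is refused whole. The fingers move at their own pace and stop on an object; FORCE is the grip in N (left out, the last holds). Time passes only in rows, so rows that do not move let the fingers close. It gives the time, the measured TCP pose, the force, the opening and the grip force at its end, in the units of the state.
- ctrl.sense(): the state, without advancing time (a new reading comes with each control period).
- cams.read_camera(name): name is "scene" or "side" or "wrist"; returns the picture (420x560x3 uint8, red, green, blue); there is no depth.
- cams.camera_info(name): a dict with "intrinsics" (3x3 intrinsics, pixels), "k1" (the pictures are not rectified: a ray, as slopes to the right and down, at radius r is drawn at 1 + k1 r^2 times it, then the intrinsics apply), "rvec" (rotation vector, rad) and "tvec" (3), from world to camera coordinates, as OpenCV has them. Camera axes: x right, y down, z forward; pixel columns grow to the right and rows downward; lengths in m; the calibration is good to about 2 mm. A picture is of the moment at which its call begins: read the wrist's pose just before it. camera_info takes no time and is no camera call; for the wrist camera it gives the pose at the moment of the call.
- ctrl.hand_in(): hands the job in; it is judged then, once.
The state is a dict: "clock": time; "qpos": joint angles; "dq": joint speeds; "tau": joint torques, N m; "tool_pos": TCP position; "ee_rot": TCP orientation; "ft_force": force on the tool from outside, world axes, zero at the start; "torque": the same for the moment, N m; "width": finger opening in m; "finger_force": force on a finger pad.
Only numpy, scipy, OpenCV 4.12 (cv2) and the standard library are available. Lean on these libraries where they do the work, as an engineer would, in place of code of your own. Each camera call takes 0.05 s, during which the arm holds its last target. There are 200 camera calls.

TASK

First lock the drawing board into its upright stand: turn the wooden turnbutton on top of the post until it lies straight along and over the board's top edge. Then take the orange spring clip off the rim of the pencil box by squeezing its grips, and hold it wide open astride the middle of the top edge of the board and its card, one jaw well down on each side, neither biting nor pushing on them. Finish still holding it squeezed open there, so that I can square up the card before it bites; leave the other things on the table as they are.

Things in the scene. Friction and masses are not known exactly. Their poses are not given: they have to be found in the camera images.
- stand: upright panel stand of pale beech, fixed: sill 258 mm long, two feet 150 mm long, two grooved posts (24 x 24 mm, tops 168 mm up, axes 117 mm either side of the middle). Origin: centre of its underside, on the table. y runs along the board, x through the board's thickness (card on the +x side), z up. Its 9.5 mm groove holds board and card upright with 2 mm of play.
- top_mid (a point): on the stand: the middle of the top edge of board plus card, mid-way through the thickness of the pair, 166 mm above the table. Same axes as the stand.
- button_pivot (a point): on the stand: the pivot (screw) of the turnbutton, at mid-height of its wing, 175.5 mm above the table, on the stand's -y post. Same axes as the stand.
- turnbutton (a joint): dark wooden turnbutton with brass screw on the -y post: bar 16 mm wide, 12 mm high (169.5 to 181.5 mm up), 38 mm long on one side of its pivot, 10 mm on the other. Friction 0.04 N m; stays where left. Radians, anticlockwise from above: 0 = long end along the stand's +x, clear of the board (starts near here); 1.57 = along the stand's +y, straight over the board's edge (locked). Range -0.8 to 2.4.
- button_tip (a point): the end of the turnbutton's long side, 36 mm from the pivot, at mid-height.
- board: loose plywood drawing board, 5 mm thick (x), 222 mm wide (y), 148 mm high, standing in the stand's groove, top edge 166 mm above the table. Origin: centre of its lower edge.
- card: loose stiff card with a painted flower picture, 2.5 mm thick (x), 222 mm wide (y), 148 mm high, standing in the same groove directly on the board's +x side. Origin: centre of its lower edge. Its top edge is level with the board's.
- pencil_box: open wooden pencil box, fixed, 120 mm (x) x 220 mm (y) x 65 mm high, walls 6 mm. Origin: centre of its underside. Pencils lie low in it. The clip sits on its -x long wall.
- clip: loose orange spring clip (60 g), 84 mm long, peg style: two halves on a steel pivot; this is the +x half. Origin: on the pivot; y along the pivot, z up along the grips, jaws to -z. At the start it stands upright biting the box wall, pivot 5 mm above the rim, x square to the wall. Jaws: 40 mm wide (y), ends 36 mm below the pivot, taking an edge up to 30 mm deep. See also the next entries.
- clip_jaw (a joint): opening of the clip in radians: 0 biting the 6 mm wall, growing as the grips are squeezed, 0.52 at the stop (pads about 22 mm apart at the tips, at least 18 mm apart over the whole depth); sprung shut, down to -0.12. Squeezed evenly, each half leans half of this from the clip's middle plane: clip turns by minus half of it about its y while the middle plane stays put.
- clip_grip (a point): on the clip: 30 mm above the pivot along z, the height to squeeze. Grips: flat, 22 mm wide (y), from 8 to 48 mm above the pivot, splayed to 50 mm over their top ends when shut; at the stop parallel and 26 mm over all. Squeezing across (along x) takes about 6 N on each grip to start, 13 N to hold fully open; a grip of 25 N holds it safely at the stop.
- clip_tip_a (a point): on the clip's +x half: middle of the inner face of its jaw pad, 32 mm below the pivot (4 mm above the jaw's end).
- clip_tip_b (a point): the same on the clip's other half.
- tape: bystander: roll of masking tape lying flat, 90 mm across, 25 mm high; origin under its centre.
- ink: bystander: small dark ink jar, 42 mm across, 60 mm high; origin under its centre.
- pen: bystander: drawing pen lying on the table, 138 mm long (x), 10 mm thick; origin under its middle.
- jar: bystander: empty glass water jar, 76 mm across, 85 mm high; origin under its centre.
- brush_a: bystander: blue brush lying on the table, 195 mm long (x); origin under its middle.
- brush_b: bystander: dark red brush lying on the table, 195 mm long (x); origin under its middle.
There are look-alikes about, which are no part of the job. There is more than one size of the card; the one meant has the size given above. Of the things that look like the clip, the smaller one is meant.

How it is judged (in metres and radians):
On the way, in this order (a step that is already met when the one before it is completed fails the run):
1. the turnbutton lies straight over the board's top edge, the clip still on the box (value of joint turnbutton between 1.32 and 1.82 rad and height (world z) of clip below 0.09 m), for 0.2 s.
2. the clip is squeezed and lifted off the pencil box, the board still locked (value of joint turnbutton between 1.32 and 1.82 rad and height (world z) of clip above 0.11 m and value of joint clip_jaw above 0.1 rad and contact force between clip and pencil_box below 0.2 N), for 0.2 s.
At the end, for the whole second after the job is handed in: Turnbutton within 0.25 rad of straight over the edge; fingers hold the clip at rest, open over 0.38 rad, a jaw each side of board and card, tip sites 6 mm or more below the top edge, within 30 mm of its middle; clip presses board and card under 2.5 N; these moved under 15 mm (value of joint turnbutton between 1.32 and 1.82 rad and value of joint clip_jaw above 0.38 rad and ((x of clip_tip_a in the frame of board above 0.0065 m and x of clip_tip_b in the frame of board below -0.0035 m) or (x of clip_tip_b in the frame of board above 0.0065 m and x of clip_tip_a in the frame of board below -0.0035 m)) and z of each of clip_tip_a, clip_tip_b in the frame of board below 0.142 m and y of clip_tip_a in the frame of board between -0.03 and 0.03 m and y of clip_tip_b in the frame of board between -0.03 and 0.03 m and contact force between the fingers and clip above 4 N and contact force between clip and board below 2.5 N and contact force between clip and card below 2.5 N and contact force between clip and stand below 0.5 N and linear speed of clip below 0.03 m/s and distance of each of board, card from where it was at the start of the episode below 0.015 m); the arm keeps its last pose, push and grip.
It fails at once if a bystander is knocked aside (moved more than 30 mm) (distance of any of tape, ink, pen, jar, brush_a, brush_b from where it was at the start of the episode above 0.03 m).
It fails at once if board or card is knocked or pulled out of place (more than 30 mm) (distance of any of board, card from where it was at the start of the episode above 0.03 m).
It also fails if it takes over 56 s, if anything falls off the work surface, if the arm or the gripper's body presses on something with over 40 N, if the wrist force passes 120 N, or if a joint passes its speed limit or range.

## Working session

There is one attempt and no reset: what is moved stays moved. The work goes in short steps, Python scripts to look and compute and a shell command to move; the robot and the scene stay as the last step left them, time stands still between calls to the robot, and variables do not carry over. Pictures are saved under pics/ and viewed, at most 13 in all, crops included, and the job is handed in when it is done.

```bash
mkdir -p pics; ls; python3 - <<'E'
from station import ctrl,cams
import cv2,numpy as np
for n in ["scene","side"]:
    im=cams.read_camera(n); cv2.imwrite(f"pics/{n}0.png",im[:,:,::-1])
    print(n,cams.camera_info(n))
s=ctrl.sense();print(s['clock'],s['tool_pos'],s['ee_rot'],s['width'],ctrl.tcp_to_grasp)
E
```

```text
pics
scene {'intrinsics': array([[471.25146289,   0.        , 287.43107166],
       [  0.        , 471.25146289, 220.20718147],
       [  0.        ,   0.        ,   1.        ]]), 'k1': -0.04803552416703007, 'rvec': array([ 2.14911889,  1.56164464, -0.44771818]), 'tvec': array([-0.27933598, -0.38900857,  1.93220978])}
side {'intrinsics': array([[402.21393425,   0.        , 277.07921311],
       [  0.        , 402.21393425, 208.27057254],
       [  0.        ,   0.        ,   1.        ]]), 'k1': -0.11769371416890968, 'rvec': array([ 0.17561575, -2.77537205,  1.34250861]), 'tvec': array([0.62848658, 0.10141756, 1.16060219])}
0.1 [0.15191744 0.50215597 0.23071556] [[-9.57154828e-01  2.89576388e-01 -3.88504148e-04]
 [ 2.89576648e-01  9.57153983e-01 -1.27163069e-03]
 [ 3.62407285e-06 -1.32964918e-03 -9.99999116e-01]] 0.08524300758749714 0.0187
```

View pics/scene0.png

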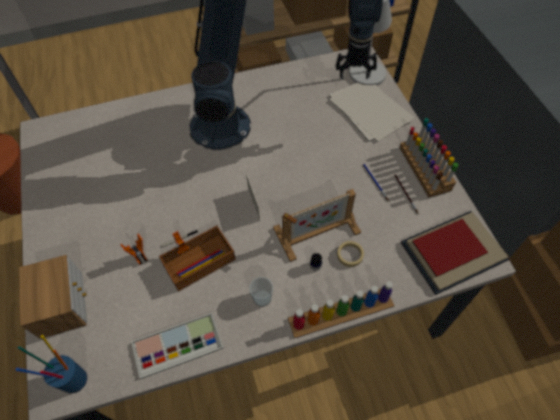

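View pics/side0.png

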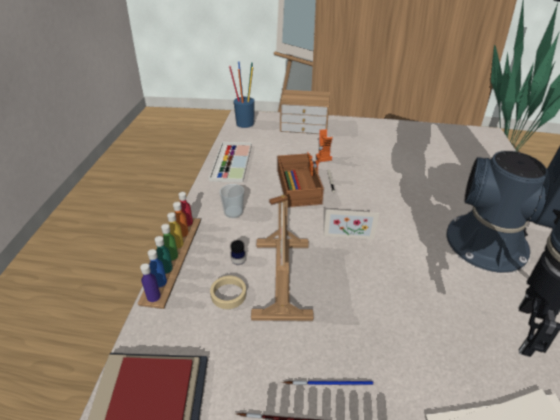

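The scene view shows the stand around (318,222), the box at (198,258) with the small clip at (180,240), and the larger look-alike at (135,248). Next I'll write a helper file and zoom in.

```bash
cat > h.py <<'E'
import cv2,numpy as np
from scipy.optimize import least_squares
from station import ctrl,cams
def P(info,X):
    X=np.atleast_2d(np.asarray(X,float))
    return cv2.projectPoints(X,info['rvec'],info['tvec'],info['intrinsics'],np.array([info['k1'],0,0,0,0.]))[0].reshape(-1,2)
def ray(info,px):
    K=info['intrinsics'];R=cv2.Rodrigues(info['rvec'])[0]
    n=cv2.undistortPoints(np.array([[px]],float),K,np.array([info['k1'],0,0,0,0.]),None).ravel()
    return -R.T@info['tvec'],R.T@np.array([n[0],n[1],1])
def onz(info,px,z):
    c,d=ray(info,px);return c+d*(z-c[2])/d[2]
def tri(obs):
    A=np.zeros((3,3));b=np.zeros(3)
    for i,px in obs:
        c,d=ray(i,px);d=d/np.linalg.norm(d);M=np.eye(3)-np.outer(d,d);A+=M;b+=M@c
    return np.linalg.solve(A,b)
E
python3 - <<'E'
from h import *
S=cv2.imread('pics/scene0.png');D=cv2.imread('pics/side0.png')
def crop(im,x,y,w,h,W,H): return cv2.resize(im[y:y+h,x:x+w],(W,H),interpolation=cv2.INTER_CUBIC)
a=crop(S,270,185,100,75,400,300);b=crop(S,120,215,120,75,400,250) if 0 else crop(S,150,220,100,75,400,300)
c=crop(D,240,190,100,135,400,540)[:300] if 0 else crop(D,235,185,100,75,400,300);d=crop(D,265,120,100,75,400,300)
o=np.vstack([np.hstack([a,b]),np.hstack([c,d])]);o=cv2.convertScaleAbs(o,alpha=1.5)
cv2.imwrite('pics/c1.png',o)
i=cams.camera_info('scene');j=cams.camera_info('side');w=cams.camera_info('wrist')
for k in(i,j): print(P(k,[[0,0,0],ctrl.sense()['tool_pos'],[.4,0,0],[.4,.3,0]]).round(), ray(k,(0,0))[0])
print(onz(i,(318,222),.166),onz(i,(180,238),.07))
E
```

```text
[[220. 126.]
 [353.  80.]
 [245. 202.]
 [322. 182.]] [ 1.37205004 -0.14953703  1.43454113]
[[487. 242.]
 [521. 336.]
 [354. 232.]
 [357. 313.]] [0.51831689 0.9191618  0.79922933]
[0.65683729 0.18247998 0.166     ] [ 0.51928429 -0.25211728  0.07      ]
```

View pics/c1.png

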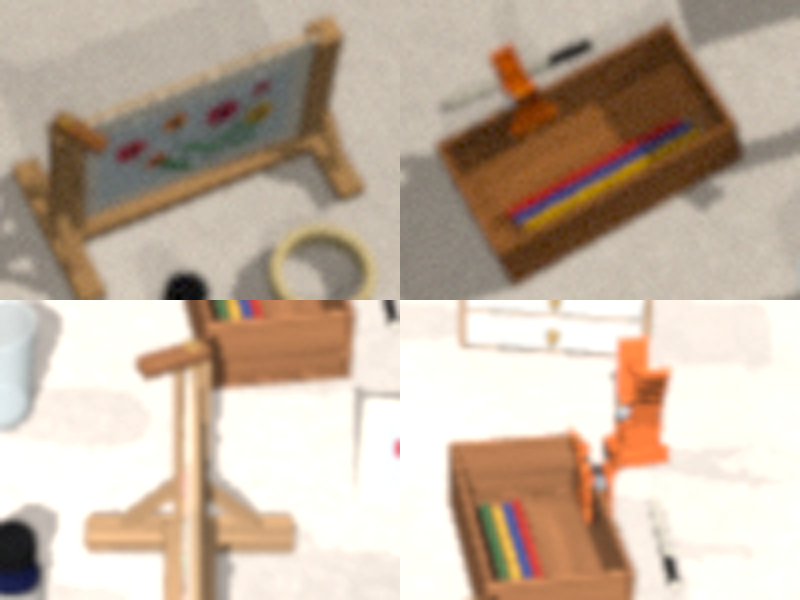

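```bash
python3 - <<'E'
from h import *
i=cams.camera_info('scene');j=cams.camera_info('side');w=cams.camera_info('wrist')
f=lambda x,y:(270+x/4,185+y/4)
a=onz(i,f(85,107),.166);b=onz(i,f(305,38),.166);print(a,b,np.linalg.norm(a-b))
c=onz(i,f(323,27),.168);print('post+y',c);print('post-y',onz(i,f(62,121),.1815),'tip',onz(i,f(103,140),.1815))
g=lambda x,y:(235+x/4,185+(y-300)/4)
print('side: piv',onz(j,g(198,348),.1815),'tip',onz(j,g(142,365),.1755))
k=lambda x,y:(150+(x-400)/4,220+y/4)
print('box rim',[onz(i,k(*p),.065).round(4) for p in[(442,148),(668,25),(740,128),(513,250)]])
print('clip top scn',onz(i,k(505,50),.118))
m=lambda x,y:(265+(x-400)/4,120+(y-300)/4)
print('box rim side',[onz(j,m(*p),.065).round(4) for p in[(450,445),(577,435),(632,570),(467,585)]])
print(w['tvec'],ray(w,(280,210)))
D=cv2.imread('pics/side0.png');S=cv2.imread('pics/scene0.png');W=cams.read_camera('wrist')[:,:,::-1]
o=np.zeros((600,800,3),np.uint8)
o[:300,:400]=cv2.resize(S[215:275,110:190],(400,300),interpolation=cv2.INTER_CUBIC)
o[:300,400:]=cv2.resize(W,(400,300))
o[300:,:]=cv2.resize(D[190:325,180:360],(800,600),interpolation=cv2.INTER_CUBIC)[0:300] if 0 else cv2.resize(D[190:325-0,180:540],(800,300),interpolation=cv2.INTER_CUBIC)
cv2.imwrite('pics/c2.png',o)
E
```

```text
[0.59397844 0.11407861 0.166     ] [0.58572473 0.30698235 0.166     ] 0.1930802298440633
post+y [0.58126668 0.32448049 0.168     ]
post-y [0.61036345 0.08951022 0.1815    ] tip [0.63708874 0.11463884 0.1815    ]
side: piv [0.60233032 0.09656758 0.1815    ] tip [0.63660443 0.11114496 0.1755    ]
box rim [array([ 0.5672, -0.3276,  0.065 ]), array([ 0.5097, -0.1234,  0.065 ]), array([ 0.6245, -0.0901,  0.065 ]), array([ 0.6751, -0.2895,  0.065 ])]
clip top scn [ 0.52518741 -0.25616355  0.118     ]
box rim side [array([ 0.6692, -0.2938,  0.065 ]), array([ 0.5593, -0.3256,  0.065 ]), array([ 0.5033, -0.1238,  0.065 ]), array([ 0.63  , -0.0871,  0.065 ])]
[-0.52475842 -0.04048167  0.38059689] (array([0.07462684, 0.52641429, 0.37307236]), array([ 0.29982649, -0.08305111, -0.95042099]))
```

View pics/c2.png

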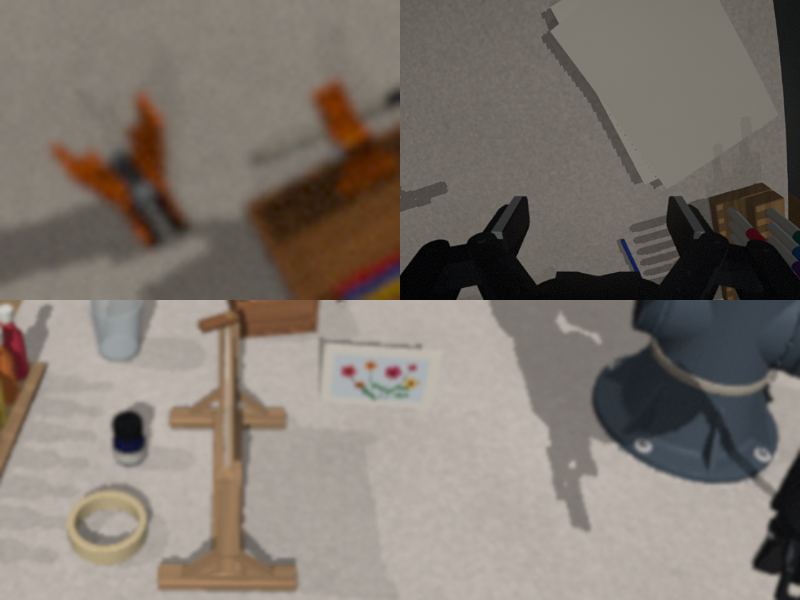

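The pivot is near (0.605, 0.092), and the box is yawed about 16°. Next I'll move the wrist camera above the stand to measure it more closely.

```bash
python3 -m jog '[[-1,0.25,-0.27,0.1,0,0,-0.115],[-1,0.25,-0.27,0.1,0,0,-0.115],[-1,0.25,-0.27,0.1,0,0,-0.115],[-1,0.25,-0.27,0.1,0,0,-0.115],[-1,0.25,-0.27,0.1,0,0,-0.115],[-1,0.25,-0.27,0.1,0,0,-0.115],[-1,0.25,-0.27,0.1,0,0,-0.115],[-1,0.25,-0.27,0.1,0,0,-0.115]]' && python3 -m jog '[[1,0.2,-0.23,0.1,0,0,-0.04],[1,0.2,-0.23,0.1,0,0,-0.04],[1,0.2,-0.23,0.1,0,0,-0.04],[1,0.2,-0.23,0.1,0,0,-0.04],[1,0.2,-0.23,0.1,0,0,-0.04],[1,0,0,0,0,0,0],[1,0,0,0,0,0,0],[1,0,0,0,0,0,0]]'; python3 - <<'E'
from h import *
w=cams.camera_info('wrist');W=cams.read_camera('wrist')[:,:,::-1]
np.save('w1.npy',w,allow_pickle=True)
cv2.imwrite('pics/w1.png',cv2.convertScaleAbs(cv2.resize(W,(800,600),interpolation=cv2.INTER_CUBIC),alpha=1.6));print(w['intrinsics'])
E
```

```text
clock: 0.82
tool_pos: [0.3528, 0.2849, 0.3118]
ee_rot: [[-0.303, 0.953, -0.0], [0.953, 0.303, -0.0], [0.0, -0.0, -1.0]]
ft_force: [0.5, 0.7, 0.1]
width: 0.0854
finger_force: 0.0
clock: 1.48
tool_pos: [0.4518, 0.1715, 0.3608]
ee_rot: [[-0.104, 0.995, -0.001], [0.995, 0.104, -0.0], [0.0, -0.001, -1.0]]
ft_force: [-0.6, 1.0, 0.3]
width: -0.0001
finger_force: 0.0
[[339.75740679   0.         276.89029253]
 [  0.         339.75740679 211.05843048]
 [  0.           0.           1.        ]]
```

View pics/w1.png

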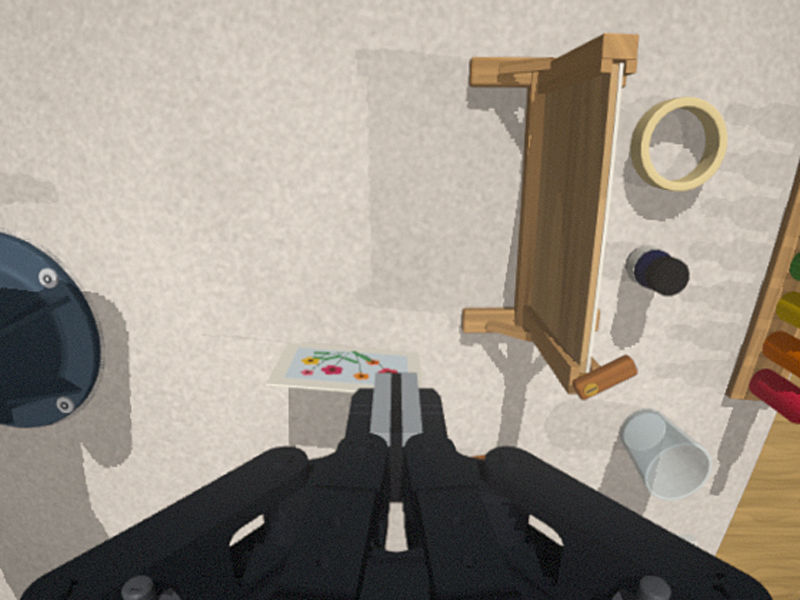

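The wrist view (800 px scale) shows the pivot screw at (591,390), the button tip at about (635,367), the +y post top at about (619,47), and the board top edge running from (614,75) to (588,355).

```bash
python3 - <<'E'
from h import *
w=np.load('w1.npy',allow_pickle=True).item();i=cams.camera_info('scene');j=cams.camera_info('side')
q=lambda x,y:(x*.7,y*.7)
pv=onz(w,q(591,390),.1815);pp=onz(w,q(619,47),.168);print('piv',pv,'post+',pp,np.linalg.norm((pp-pv)[:2]))
print('tri piv',tri([(w,q(591,390)),(i,(285.5,215.2)),(j,(284.5,197))]))
e=[onz(w,q(*p),.166) for p in[(617,75),(593,340)]];print('edge',e)
print('tip',[onz(w,q(*p),.1815) for p in[(630,356),(636,370)]])
print('post corners',[onz(w,q(*p),.168) for p in[(606,35),(638,37),(636,63),(602,58)]])
print('ink',onz(w,q(668,276),.06),'jar',onz(w,q(645,430),.0),onz(w,q(677,470),.085),'tape',onz(w,q(678,143),.025))
d=(pp-pv)[:2];print('yaw',np.degrees(np.arctan2(-d[0],d[1])))
E
```

```text
piv [0.6082564  0.09175661 0.1815    ] post+ [0.57961284 0.32839033 0.168     ] 0.23836100898647633
tri piv [0.60664157 0.09060721 0.17791022]
edge [array([0.5826241 , 0.31174188, 0.166     ]), array([0.60751198, 0.12626195, 0.166     ])]
tip [array([0.63116441, 0.12221009, 0.1815    ]), array([0.63891452, 0.11139323, 0.1815    ])]
post corners [array([0.56964872, 0.33426179, 0.168     ]), array([0.59093994, 0.33621422, 0.168     ]), array([0.59294298, 0.32046259, 0.168     ]), array([0.56975057, 0.32021969, 0.168     ])]
ink [0.71860742 0.15992826 0.06      ] jar [ 0.78392633 -0.04735822  0.        ] [ 0.77739236 -0.04323046  0.085     ] tape [0.7152363  0.28456765 0.025     ]
yaw 6.901846066805498
```

```bash
python3 -m jog '[[1,0.316,-0.163,0,0,0,0.003],[1,0.316,-0.163,0,0,0,0.003],[1,0.316,-0.163,0,0,0,0.003],[1,0.316,-0.163,0,0,0,0.003],[1,0.316,-0.163,0,0,0,0.003],[1,0.316,-0.163,0,0,0,0.003],[1,0,0,-0.35,0,0,0],[1,0,0,-0.35,0,0,0]]' && python3 -m jog '[[1,0,0,-0.35,0,0,0],[1,0,0,-0.35,0,0,0],[1,0,0,-0.35,0,0,0],[1,0,0,-0.05,0,0,0],[1,0,0,0,0,0,0],[1,0,0,-0.07,0,0,0],[1,0,0,0,0,0,0],[1,0,0,0,0,0,0]]'
```

```text
clock: 2.2
tool_pos: [0.646, 0.0744, 0.2914]
ee_rot: [[-0.123, 0.992, 0.006], [0.992, 0.123, 0.001], [0.0, 0.006, -1.0]]
ft_force: [0.4, -0.2, -1.9]
width: -0.0003
finger_force: 0.0
clock: 2.87
tool_pos: [0.6425, 0.0741, 0.1761]
ee_rot: [[-0.123, 0.992, 0.003], [0.992, 0.123, 0.0], [0.0, 0.003, -1.0]]
ft_force: [0.4, -0.4, 0.2]
width: -0.0001
finger_force: 0.0
```

```bash
python3 -m jog '[[1,0,0,-0.015,0,0,0],[1,-0.01,0.08,0,0,0,0],[1,-0.01,0.08,0,0,0,0],[1,-0.01,0.08,0,0,0,0],[1,-0.01,0.08,0,0,0,0],[1,-0.01,0.08,0,0,0,0],[1,-0.01,0.1,0,0,0,0],[1,0,0,0,0,0,0]]' && python3 -m jog '[[1,-0.03,-0.004,0,0,0,0],[1,-0.03,-0.004,0,0,0,0],[1,-0.02,-0.002,0,0,0,0],[1,0,0,0,0,0,0],[1,0,0,0,0,0,0]]'; python3 - <<'E'
from h import *
w=cams.camera_info('wrist');W=cams.read_camera('wrist')[:,:,::-1];np.save('w2.npy',w,allow_pickle=True)
S=cams.read_camera('scene')[:,:,::-1];D=cams.read_camera('side')[:,:,::-1]
o=np.zeros((600,800,3),np.uint8);c=cv2.INTER_CUBIC
o[:300,:400]=cv2.resize(S[185:245,270:350],(400,300),interpolation=c)
o[300:,:400]=cv2.resize(D[175:235,250:330],(400,300),interpolation=c)
o[:420,400:]=W[:,80:480];cv2.imwrite('pics/c3.png',cv2.convertScaleAbs(o,alpha=1.5))
E
```

```text
clock: 3.53
tool_pos: [0.6354, 0.1261, 0.1728]
ee_rot: [[-0.124, 0.992, -0.0], [0.992, 0.124, 0.001], [0.001, 0.0, -1.0]]
ft_force: [0.7, 1.3, 0.7]
width: 0.0001
finger_force: 0.4
clock: 3.95
tool_pos: [0.6272, 0.1221, 0.1728]
ee_rot: [[-0.122, 0.993, -0.001], [0.993, 0.122, -0.0], [-0.0, -0.001, -1.0]]
ft_force: [0.3, 0.0, 0.5]
width: -0.0002
finger_force: 0.2
```

View pics/c3.png

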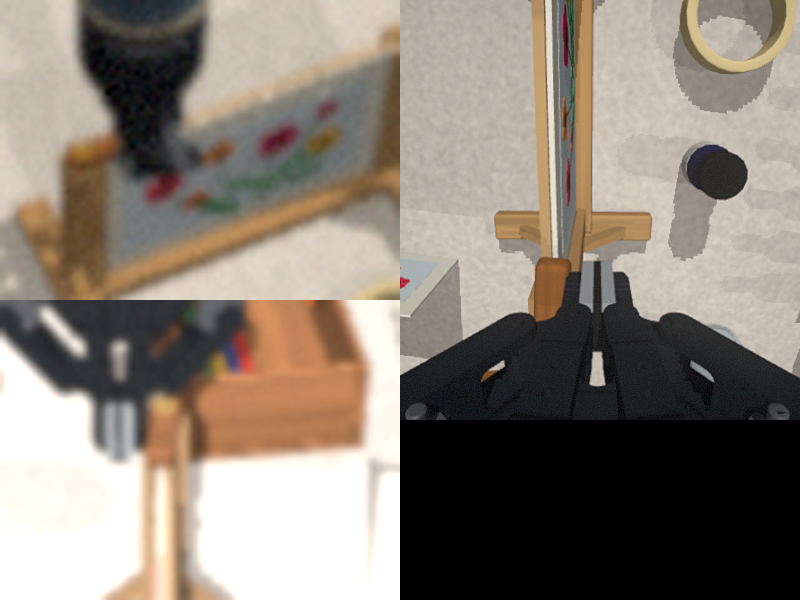

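```bash
python3 - <<'E'
from h import *
w=np.load('w2.npy',allow_pickle=True).item()
u=lambda x,y:(x-320,y)
p={n:onz(w,u(*v),z) for n,v,z in[('TL',(537,260),.1815),('TR',(570,261),.1815),('LB',(535,315),.1815),('edgeFar',(553,20),.166),('edgeNear',(562,225),.166)]}
for k,v in p.items(): print(k,v)
pv=np.array([.607,.0915]);f=lambda d:np.degrees(np.arctan2(-d[0],d[1]))
print(f((p['TL']+p['TR'])[:2]/2-pv),f((p['TL']-p['LB'])[:2]),f((p['edgeFar']-p['edgeNear'])[:2]))
E
```

```text
TL [0.59919685 0.13334025 0.1815    ]
TR [0.61356742 0.13466369 0.1815    ]
LB [0.60001046 0.1047161  0.1815    ]
edgeFar [0.59584347 0.23139099 0.166     ]
edgeNear [0.60764428 0.14496056 0.166     ]
0.8328679873948608 1.6281418355841495 7.77482860531138
```

The button is at about 84°. I'll nudge it 3 mm more, back off, lift, and look at the clip from above.

```bash
python3 -m jog '[[1,-0.03,-0.004,0,0,0,0],[1,0,0,0,0,0,0],[1,0.06,0.008,0,0,0,0],[1,0.03,0,0.1,0,0,0],[1,0,0,0.35,0,0,0],[1,0,0,0.35,0,0,0],[1,0,0,0.35,0,0,0],[1,0,0,0.35,0,0,0]]' && python3 -m jog '[[-1,-0.11,-0.37,0.02,0,0,0.012],[-1,-0.11,-0.37,0.02,0,0,0.012],[-1,-0.11,-0.37,0.02,0,0,0.012],[-1,-0.11,-0.37,0.02,0,0,0.012],[-1,-0.11,-0.37,0.02,0,0,0.012],[-1,-0.11,-0.37,0.02,0,0,0.012],[-1,-0.11,-0.37,0.02,0,0,0.012],[-1,-0.11,-0.37,0.02,0,0,0.012]]' && python3 -m jog '[[-1,-0.11,-0.37,0.02,0,0,0.012],[-1,-0.11,-0.37,0.02,0,0,0.012],[-1,-0.11,-0.37,0.02,0,0,0.012],[-1,-0.11,-0.37,0.02,0,0,0.012],[-1,0,0,0,0,0,0],[-1,0,0,0,0,0,0],[-1,0,0,0,0,0,0]]'; python3 - <<'E'
from h import *
w=cams.camera_info('wrist');W=cams.read_camera('wrist')[:,:,::-1];np.save('w3.npy',w,allow_pickle=True)
cv2.imwrite('pics/w3.png',cv2.convertScaleAbs(cv2.resize(W,(800,600),interpolation=cv2.INTER_CUBIC),alpha=1.3))
E
```

```text
clock: 4.77
tool_pos: [0.6334, 0.1229, 0.3243]
ee_rot: [[-0.123, 0.992, -0.0], [0.992, 0.123, -0.0], [-0.0, -0.0, -1.0]]
ft_force: [1.4, -0.3, -0.7]
width: 0.0
finger_force: 0.0
clock: 5.43
tool_pos: [0.5449, -0.1747, 0.339]
ee_rot: [[-0.222, 0.975, -0.0], [0.975, 0.222, -0.0], [-0.0, -0.0, -1.0]]
ft_force: [1.5, -0.8, 0.2]
width: 0.0857
finger_force: 0.0
clock: 6.02
tool_pos: [0.5016, -0.3211, 0.3466]
ee_rot: [[-0.269, 0.963, -0.0], [0.963, 0.269, 0.0], [0.001, -0.0, -1.0]]
ft_force: [0.2, -0.4, 0.4]
width: 0.0852
finger_force: 0.0
```

View pics/w3.png

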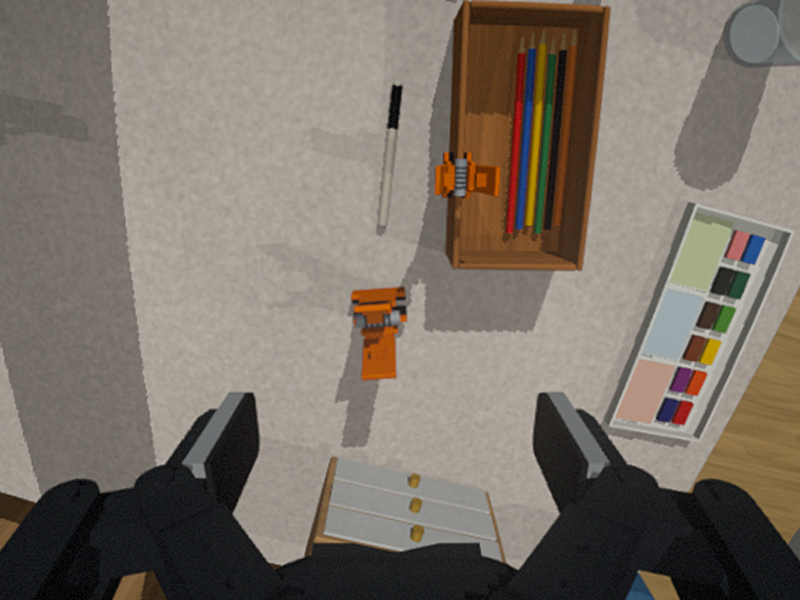

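The clip's pivot coil appears at (460,178), with its grip tops' outer edges at (436,180) and (499,180). The box rim corners are (454,267), (465,5), (606,8) and (581,268).

```bash
python3 - <<'E'
from h import *
w=np.load('w3.npy',allow_pickle=True).item()
q=lambda x,y:(x*.7,y*.7)
for n,p,z in[('A',(454,267),.065),('B',(465,5),.065),('C',(606,8),.065),('D',(581,268),.065),('piv',(460,178),.073),('gL',(436,180),.118),('gR',(499,180),.118),('gRtop',(490,164),.118),('gRbot',(490,195),.118),('big',(380,360),.11),('wallmid',(455,130),.065),('wallmid2',(466,130),.065)]: print(n,onz(w,q(*p),z).round(4))
r=[onz(w,q(*p),.065) for p in[(454,267),(465,5),(606,8),(581,268)]]
print(sum(r)/4,[np.linalg.norm(r[k]-r[k-1]).round(4) for k in range(4)],np.degrees(np.arctan2(-(r[1]-r[0])[0],(r[1]-r[0])[1])),np.degrees(np.arctan2(-(r[2]-r[3])[0],(r[2]-r[3])[1])))
E
```

```text
A [ 0.5592 -0.332   0.065 ]
B [ 0.5039 -0.1261  0.065 ]
C [ 0.6129 -0.0944  0.065 ]
D [ 0.6713 -0.3013  0.065 ]
piv [ 0.5393 -0.2557  0.073 ]
gL [ 0.516  -0.2606  0.118 ]
gR [ 0.5615 -0.2476  0.118 ]
gRtop [ 0.5512 -0.2384  0.118 ]
gRbot [ 0.5585 -0.2601  0.118 ]
big [ 0.5147 -0.4178  0.11  ]
wallmid [ 0.5246 -0.2196  0.065 ]
wallmid2 [ 0.5334 -0.2171  0.065 ]
[ 0.58682646 -0.21347188  0.065     ] [np.float64(0.1162), np.float64(0.2132), np.float64(0.1136), np.float64(0.215)] 15.057237777345376 15.77308509544392
```

```bash
python3 -m jog '[[-1,0.06,0.11,-0.3,0,0,0],[-1,0.06,0.11,-0.3,0,0,0],[-1,0.06,0.11,-0.3,0,0,0],[-1,0.06,0.11,-0.3,0,0,0],[-1,0.06,0.11,-0.3,0,0,0],[-1,0.06,0.11,-0.3,0,0,0],[-1,0,0,-0.1,0,0,0],[-1,0,0,0,0,0,0]]' && python3 -m jog '[[-1,0,0,0,0,0,0],[-1,0,0,0,0,0,0]]'; python3 - <<'E'
from h import *
w=cams.camera_info('wrist');W=cams.read_camera('wrist')[:,:,::-1];np.save('w4.npy',w,allow_pickle=True)
cv2.imwrite('pics/w4.png',cv2.convertScaleAbs(cv2.resize(W,(800,600),interpolation=cv2.INTER_CUBIC),alpha=1.3))
E
```

```text
clock: 6.73
tool_pos: [0.5367, -0.2526, 0.1544]
ee_rot: [[-0.273, 0.962, -0.005], [0.962, 0.273, 0.002], [0.003, -0.004, -1.0]]
ft_force: [-0.6, 0.1, 0.4]
width: 0.0854
finger_force: 0.0
clock: 6.9
tool_pos: [0.5385, -0.2554, 0.1587]
ee_rot: [[-0.271, 0.963, 0.002], [0.963, 0.271, -0.001], [-0.002, 0.002, -1.0]]
ft_force: [0.4, 0.4, 0.9]
width: 0.0853
finger_force: 0.0
```

View pics/w4.png

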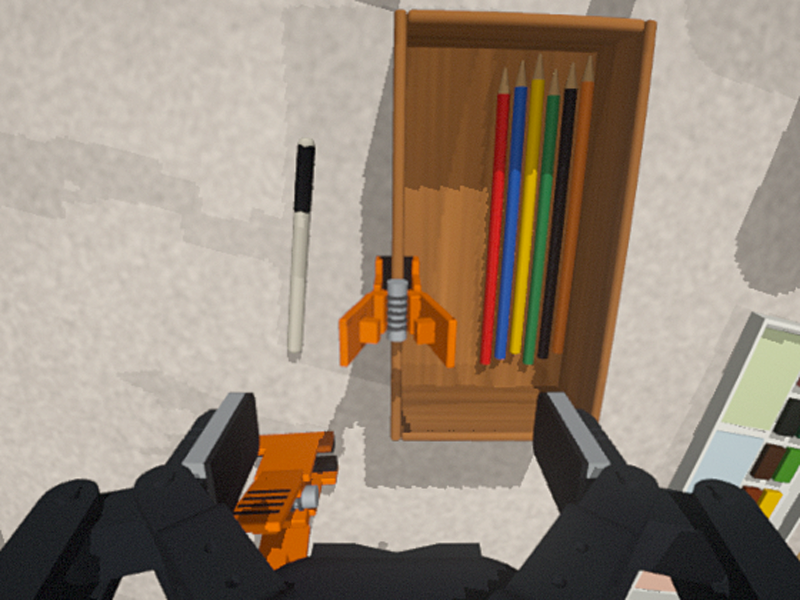

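```bash
python3 - <<'E'
from h import *
w=np.load('w4.npy',allow_pickle=True).item();s=ctrl.sense();R=np.array(s['ee_rot']);t=np.array(s['tool_pos'])
q=lambda x,y:(x*.7,y*.7)
for n,p,z in[('gl1',(340,320),.118),('gl2',(341,365),.118),('gr1',(456,320),.118),('gr2',(455,365),.118),('pv1',(397,282),.073),('pv2',(397,340),.073),('boxA',(397,437),.065),('boxB',(401,12),.065),('D',(534,436),.065),('C',(653,23),.065)]:
    X=onz(w,q(*p),z);print(n,X.round(4),'tool xy',((X-t)@R)[:2].round(4))
print(t)
E
```

```text
gl1 [ 0.5135 -0.2491  0.118 ] tool xy [ 0.0132 -0.0225]
gl2 [ 0.5185 -0.2684  0.118 ] tool xy [-0.0068 -0.0228]
gr1 [ 0.5584 -0.2365  0.118 ] tool xy [0.0131 0.0242]
gr2 [ 0.5642 -0.2556  0.118 ] tool xy [-0.0069  0.0246]
pv1 [ 0.535 -0.24   0.073] tool xy [0.0162 0.0006]
pv2 [ 0.5433 -0.2695  0.073 ] tool xy [-0.0145  0.0007]
boxA [ 0.5605 -0.3303  0.065 ] tool xy [-0.0777  0.0008]
boxB [ 0.5039 -0.123   0.065 ] tool xy [0.1372 0.0023]
D [ 0.6361 -0.3092  0.065 ] tool xy [-0.0778  0.0792]
C [ 0.6138 -0.0936  0.065 ] tool xy [0.1359 0.1161]
[ 0.53854159 -0.25559401  0.15881678]
```

The clip is centred between the fingers to within about 1 mm across and 2 mm along. I'll descend and squeeze.

```bash
python3 -m jog '[[-1,0.003,0.022,-0.15,0,0,0],[-1,0,0,-0.25,0,0,0],[-1,0,0,-0.25,0,0,0],[-1,0,0,-0.09,0,0,0],[-1,0,0,0,0,0,0],[-1,0,0,0,0,0,0]]' && python3 -m jog '[[1,0,0,0,0,0,0],[1,0,0,0,0,0,0],[1,0,0,0,0,0,0],[1,0,0,0,0,0,0],[1,0,0,0,0,0,0],[1,0,0,0,0,0,0],[1,0,0,0,0,0,0],[1,0,0,0,0,0,0]]' 30
```

```text
clock: 7.45
tool_pos: [0.5383, -0.2533, 0.0839]
ee_rot: [[-0.27, 0.963, 0.001], [0.963, 0.27, -0.0], [-0.001, 0.001, -1.0]]
ft_force: [-0.1, -0.8, 0.3]
width: 0.0856
finger_force: 0.0
clock: 8.12
tool_pos: [0.5383, -0.2539, 0.0857]
ee_rot: [[-0.27, 0.963, 0.002], [0.963, 0.27, -0.003], [-0.004, 0.001, -1.0]]
ft_force: [-5.8, -2.1, 20.1]
width: 0.0259
finger_force: 30.2
```

```bash
python3 -m jog '[[1,0,0,0.05,0,0,0],[1,0,0,0.1,0,0,0],[1,0,0,0.2,0,0,0],[1,0,0,0.3,0,0,0],[1,0,0,0.4,0,0,0],[1,0,0,0.4,0,0,0],[1,0,0,0.4,0,0,0],[1,0,0,0.2,0,0,0]]' && python3 -m jog '[[1,0,0,0,0,0,0],[1,0.04,0.2,0,0,0,-0.011],[1,0.04,0.35,0,0,0,-0.011],[1,0.04,0.35,0,0,0,-0.011],[1,0.04,0.35,0,0,0,-0.011],[1,0.04,0.35,0,0,0,-0.011],[1,0.04,0.35,0,0,0,-0.011],[1,0.04,0.35,0,0,0,-0.011]]' && python3 -m jog '[[1,0.04,0.35,0,0,0,-0.011],[1,0.04,0.35,0,0,0,-0.011],[1,0.04,0.35,0,0,0,-0.011],[1,0.04,0.35,0,0,0,-0.011],[1,0.04,0.35,0,0,0,-0.011],[1,0.04,0.35,0,0,0,-0.011],[1,0.04,0.2,0,0,0,-0.005],[1,0,0,0,0,0,0]]' && python3 -m jog '[[1,0,0,0,0,0,0],[1,0,0,0,0,0,0],[1,0,0,0,0,0,0],[1,0,0,0,0,0,0]]' ; python3 - <<'E'
from h import *
o=np.zeros((600,800,3),np.uint8);c=cv2.INTER_CUBIC
w=cams.camera_info('wrist');W=cams.read_camera('wrist')[:,:,::-1];np.save('w5.npy',w,allow_pickle=True)
D=cams.read_camera('side')[:,:,::-1];S=cams.read_camera('scene')[:,:,::-1]
cv2.imwrite('pics/side5.png',D);cv2.imwrite('pics/scene5.png',S);cv2.imwrite('pics/w5.png',W)
o[:450,:600]=cv2.resize(W,(600,450),interpolation=c)
o[:300,600:]=cv2.resize(D[140:290,240:340],(200,300),interpolation=c)
o[300:,600:]=cv2.resize(S[150:250,280:347],(200,300),interpolation=c)
cv2.imwrite('pics/c5.png',cv2.convertScaleAbs(o,alpha=1.3))
j=cams.camera_info('side');t=np.array(ctrl.sense()['tool_pos']);print(P(j,t),t)
E
```

```text
clock: 8.78
tool_pos: [0.5386, -0.2529, 0.2936]
ee_rot: [[-0.271, 0.963, 0.005], [0.963, 0.271, -0.002], [-0.004, 0.005, -1.0]]
ft_force: [0.4, 0.5, -1.0]
width: 0.0253
finger_force: 30.2
clock: 9.45
tool_pos: [0.5656, -0.0209, 0.2877]
ee_rot: [[-0.191, 0.982, -0.001], [0.982, 0.191, 0.0], [0.0, -0.001, -1.0]]
ft_force: [1.6, -1.1, -0.9]
width: 0.0248
finger_force: 30.2
clock: 10.12
tool_pos: [0.5938, 0.2114, 0.2866]
ee_rot: [[-0.122, 0.993, -0.001], [0.993, 0.122, 0.001], [0.001, -0.001, -1.0]]
ft_force: [0.3, 0.2, -0.5]
width: 0.025
finger_force: 30.2
clock: 10.45
tool_pos: [0.5939, 0.2061, 0.288]
ee_rot: [[-0.117, 0.993, -0.0], [0.993, 0.117, -0.0], [-0.0, -0.0, -1.0]]
ft_force: [-0.2, 0.5, -0.5]
width: 0.0256
finger_force: 30.2
[[283.33431168 188.07555519]] [0.59398257 0.20640307 0.28806498]
```

View pics/c5.png

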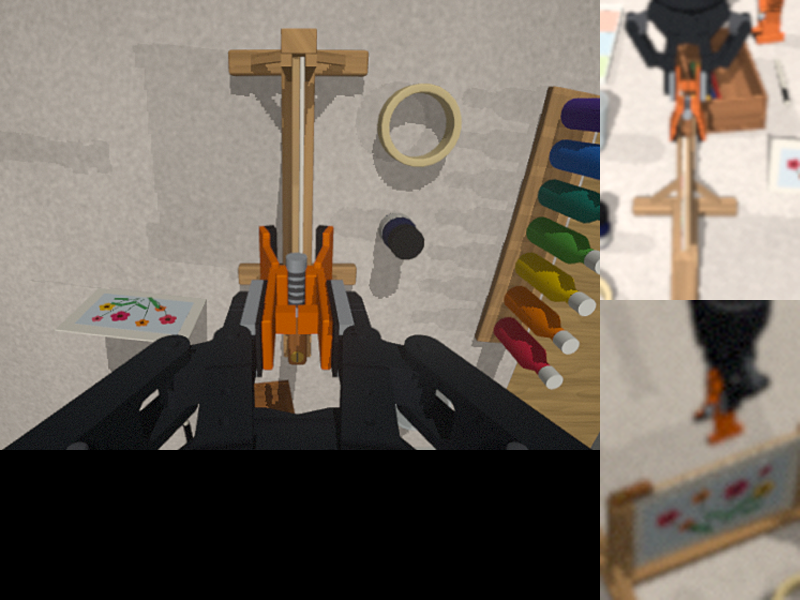

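The clip is held evenly between the fingers, with jaws at columns 269 and 326. The board and card run vertically at about column 297, so they line up. I'll read the offset from pixel profiles.

```bash
python3 - <<'E'
from h import *
W=cv2.imread('pics/w5.png');w=np.load('w5.npy',allow_pickle=True).item()
for r in(90,130,170,200):
    print(r,[(c,*W[r-2:r+3,c].mean(0).astype(int)[::-1]) for c in range(258,298,2)])
s=ctrl.sense();R=np.array(s['ee_rot']);t=np.array(s['tool_pos'])
for xx in(0,.03,.06,.1):
  for z in(.166,.27): print(xx,z,P(w,t+R@np.array([xx,0,t[2]-z])).round(1))
V=cv2.resize(W[30:240,215:345],(480,600) if 0 else (371,600),interpolation=cv2.INTER_CUBIC)
D=cv2.imread('pics/side5.png');E=cv2.resize(D[165:240,255:310],(429,600)[:2],interpolation=cv2.INTER_CUBIC)
cv2.imwrite('pics/c6.png',cv2.convertScaleAbs(np.hstack([V,E]),alpha=1.2))
E
```

```text
90 [(258, np.int64(126), np.int64(119), np.int64(113)), (260, np.int64(125), np.int64(120), np.int64(113)), (262, np.int64(100), np.int64(93), np.int64(86)), (264, np.int64(73), np.int64(55), np.int64(32)), (266, np.int64(78), np.int64(60), np.int64(37)), (268, np.int64(77), np.int64(59), np.int64(37)), (270, np.int64(76), np.int64(57), np.int64(36)), (272, np.int64(93), np.int64(73), np.int64(48)), (274, np.int64(129), np.int64(106), np.int64(73)), (276, np.int64(127), np.int64(105), np.int64(72)), (278, np.int64(127), np.int64(104), np.int64(70)), (280, np.int64(138), np.int64(133), np.int64(124)), (282, np.int64(155), np.int64(151), np.int64(143)), (284, np.int64(100), np.int64(84), np.int64(66)), (286, np.int64(84), np.int64(64), np.int64(40)), (288, np.int64(88), np.int64(67), np.int64(43)), (290, np.int64(88), np.int64(68), np.int64(42)), (292, np.int64(81), np.int64(61), np.int64(39)), (294, np.int64(116), np.int64(110), np.int64(104)), (296, np.int64(103), np.int64(98), np.int64(93))]
130 [(258, np.int64(125), np.int64(118), np.int64(112)), (260, np.int64(128), np.int64(123),
[... 2452 characters left out ...]
(122), np.int64(102), np.int64(74)), (280, np.int64(145), np.int64(141), np.int64(134)), (282, np.int64(142), np.int64(134), np.int64(120)), (284, np.int64(123), np.int64(96), np.int64(63)), (286, np.int64(126), np.int64(99), np.int64(64)), (288, np.int64(121), np.int64(95), np.int64(63)), (290, np.int64(118), np.int64(91), np.int64(59)), (292, np.int64(129), np.int64(122), np.int64(114)), (294, np.int64(139), np.int64(132), np.int64(125)), (296, np.int64(139), np.int64(132), np.int64(124))]
0 0.166 [[277.3 203.5]]
0 0.27 [[277.7 261.6]]
0.03 0.166 [[277.3 167. ]]
0.03 0.27 [[277.7 206.9]]
0.06 0.166 [[277.3 128.2]]
0.06 0.27 [[277.8 146. ]]
0.1 0.166 [[277.3  72.7]]
0.1 0.27 [[277.8  54.7]]
```

View pics/c6.png

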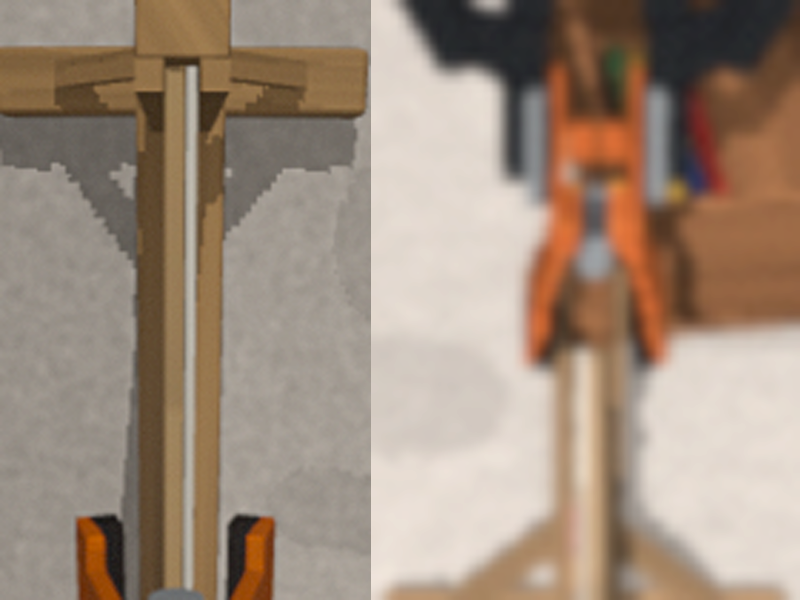

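The board and card's top edge spans columns 272 to 283 (centre 277.6), and the gripper's plane is at 277.3, so it's centred across the thickness. Next I'll get the jaw-end height from the side view.

```bash
python3 - <<'E'
from h import *
j=cams.camera_info('side');s=ctrl.sense();t=np.array(s['tool_pos'])
def ony(px,y):
    c,d=ray(j,px);return c+d*(y-c[1])/d[1]
g=lambda x,y:(255+(x-371)/7.8,165+y/8)
for n,p,y in[('jawL',(540,360),.228),('jawR',(657,360),.228),('piv',(595,265),.226),('gripTopOfPivot',(595,185),.222),('finger',(535,200),.217)]: print(n,ony(g(*p),y)-t)
E
```

```text
jawL [ 0.01191808  0.02159693 -0.04545077]
jawR [-0.02140759  0.02159693 -0.04206936]
piv [-0.00320721  0.01959693 -0.01256811]
gripTopOfPivot [-0.00248207  0.01559693  0.01113092]
finger [0.01474925 0.01059693 0.00103683]
```

```bash
python3 -m jog '[[1,-0.003,0.03,-0.2,0,0,0],[1,0,0,-0.2,0,0,0],[1,0,0,-0.2,0,0,0],[1,0,0,-0.1,0,0,0],[1,0,0,0,0,0,0],[1,0,0,0,0,0,0]]' && python3 -m jog '[[1,0,0,-0.06,0,0,0],[1,0,0,-0.06,0,0,0],[1,0,0,-0.06,0,0,0],[1,0,0,-0.06,0,0,0],[1,0,0,-0.04,0,0,0],[1,0,0,0,0,0,0],[1,0,0,0,0,0,0],[1,0,0,0,0,0,0]]';  python3 -m jog '[[1,0,0,0,0,0,0],[1,0,0,0,0,0,0],[1,0,0,0,0,0,0],[1,0,0,0,0,0,0],[1,0,0,0,0,0,0]]'; python3 - <<'E'
from h import *
o=np.zeros((600,800,3),np.uint8);c=cv2.INTER_CUBIC
W=cams.read_camera('wrist')[:,:,::-1];D=cams.read_camera('side')[:,:,::-1];S=cams.read_camera('scene')[:,:,::-1]
o[:,:480]=cv2.resize(W[150:390,180:372],(480,600),interpolation=c)
o[:300,480:]=cv2.resize(D[180:255,245:325],(320,300),interpolation=c)
o[300:,480:]=cv2.resize(S[170:245,275:355],(320,300),interpolation=c)
cv2.imwrite('pics/c7.png',cv2.convertScaleAbs(o,alpha=1.3))
E
```

```text
clock: 11.1
tool_pos: [0.5936, 0.21, 0.2181]
ee_rot: [[-0.118, 0.993, -0.001], [0.993, 0.118, -0.0], [-0.0, -0.001, -1.0]]
ft_force: [0.3, 0.4, -1.1]
width: 0.025
finger_force: 30.2
clock: 11.77
tool_pos: [0.5937, 0.2103, 0.19]
ee_rot: [[-0.119, 0.993, 0.0], [0.993, 0.119, 0.0], [0.0, 0.0, -1.0]]
ft_force: [0.6, 0.2, 0.1]
width: 0.0252
finger_force: 30.2
clock: 12.18
tool_pos: [0.5936, 0.2103, 0.1899]
ee_rot: [[-0.119, 0.993, 0.0], [0.993, 0.119, 0.0], [0.0, 0.0, -1.0]]
ft_force: [-0.3, -0.5, -0.2]
width: 0.0254
finger_force: 30.2
```

View pics/c7.png

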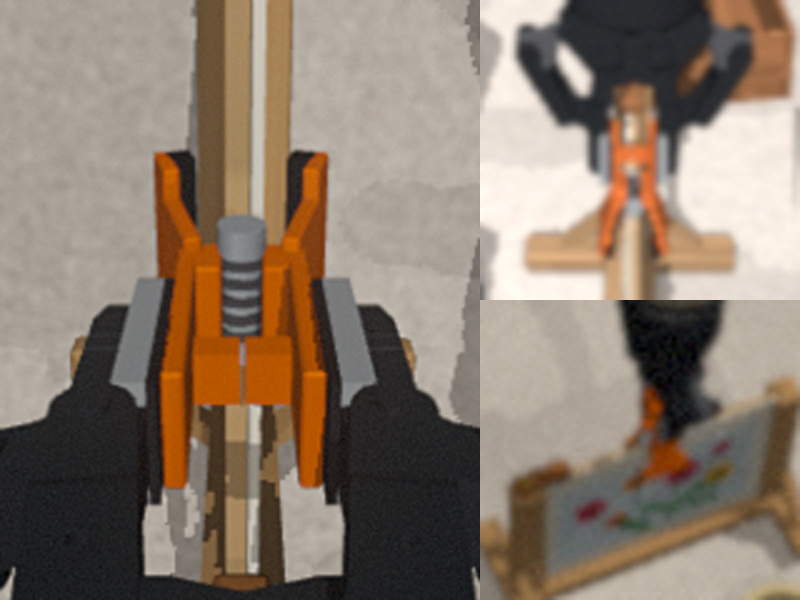

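The clip is astride the middle of the edge with clear gaps on both sides and no wrist load. The button still lies along the edge.

```bash
python3 -c "
from station import ctrl
print(ctrl.hand_in())"
```

```text
the job is handed in; nothing more can be done
None
```

I handed the job in at about 12 s of the 56 s: the turnbutton is locked over the board's top edge, and the clip is held squeezed fully open astride the middle of the board and card. The last pictures showed clear gaps on both sides and no load at the wrist; no verdict came back.

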